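# Gauge glass guard from forming die to V-block, held down

## Task

Lift the brass gauge glass guard tube out of the dark steel forming die and lay it in the blue V-block, centred lengthwise over its two saddles and not dropped in. Finish while holding it there: keep pushing it straight down with about 15 N so that it bears firmly, but without crushing force, on both V faces, ready for me to clamp it. Leave the other things on the desk where they are.

Things in the scene. Friction and masses are not known exactly. Their poses are not given: they have to be found in the camera images.
- guard: Brass tube (thin-walled gauge glass guard), 28 mm diameter, 130 mm long, about 160 g, with copper end bands and painted green window strips. Origin at its centre, x along the tube's axis; it may be rolled to any angle about x. Starts lying in the die, axis level. Both ends are alike.
- die: Dark steel forming die, fixed to the desk, 170 mm (x) by 76 mm (y), 36 mm high. Origin at the centre of its underside on the desk, z up. A half-round cavity along its x holds the guard: cavity floor at z = 20 mm, 32 mm wide, 135 mm long, so the guard's axis lies at z = 34 mm, 2 mm below the top. For 54 mm along x in the middle (|x| < 27 mm) the die is cut away across its whole width down to a base plate 8 mm high: room for fingers at both sides of the guard.
- vblock: Blue V-block fixture with bright steel V faces, fixed to the desk, base plate 130 mm (x) by 80 mm (y), 8 mm high; 40 mm high in all. Origin at the centre of its underside on the desk, z up. Two saddles at |x| = 27 to 52 mm carry a 90 degree V that runs along x: bottom of the V at z = 20 mm, mouth 40 mm wide at z = 40 mm. Between the saddles (|x| < 27 mm) there is only the base plate: room for fingers at both sides of the guard.
- seat (a point): Point on the V-block, 39.8 mm above its origin: the guard's centre lies here when it is seated and centred; x along the V, z up.
- flank_a: The bright V faces on the +y side of the V-block (both saddles, one contact line). Rigid. Its origin is the V-block's.
- flank_b: The bright V faces on the -y side of the V-block (both saddles, the other contact line). Rigid. Its origin is the V-block's.
- wheel: Bystander: red spoked wheel lying flat, 82 mm diameter, 18 mm high; origin under its centre.
- eccentric: Bystander: steel eccentric, disc of 42 mm diameter with a small hub, 22 mm high; origin under the disc's centre.
- funnel: Bystander: tin funnel standing mouth down, 84 mm diameter, 85 mm high; origin under its centre.
- driver: Bystander: screwdriver lying on the desk; origin on its underside.
- mug: Bystander: blue mug, 76 mm diameter, 90 mm high, with a handle; origin under its centre.
Things that resemble listed ones, but are neither listed nor needed, are in the scene too. There is more than one size of the die; the one meant has the size given above.

How it is judged:
By the outcome, as a careful person would: the job done as asked, in the order asked, and still so for the second after the job is handed in, while the arm keeps its last pose, push and grip.
It also fails if it takes over 64 s, if anything falls off the work surface, if the arm or the gripper's body presses on something with over 40 N, if the wrist force passes 120 N, or if a joint passes its speed limit or range.

## Robot

A 6-joint arm with a two-finger parallel gripper is mounted at the origin on the work surface. World frame = base frame: x ahead of the robot, y to its left, z up, the work surface at z = 0. Lengths are in mm, angles in rad, forces in N, time in s.
With the tool pointing down it reaches from about 350 to 775 mm from the base axis. Payload 7.3 kg.
Tool frame: the origin (TCP) lies at the very end of the fingers, on their centre line; the grasp point (between the pads) lies 19 mm behind it; z points along the fingers, y is the line along which they close (so a half turn about z gives the same grasp; the last joint's range is limited). The gripper opens to 92 mm and grips with 3 to 60 N. Pads are 19 mm wide; open, the fingers measure 130 mm over their backs; the gripper's body (75 mm by 190 mm) begins 47 mm behind the grasp point.
Start: joints at [-1.436, 0.342, 1.524, -0, 1.275, -0.146], TCP at [145.513, -504.454, 199.341] pointing down, gripper open.
Joint ranges: [-2.53, 2.53], [-0.77, 2.02], [0.04, 2.7], [-1, 4.14], [0.28, 2.66], [-3.11, 3.11]. Speed limits (rad/s): [2.57, 2.57, 3.14, 3.14, 3.14, 3.14].

## Interface

Orientations are given as [roll, pitch, yaw] about the fixed x, y, z axes, in that order (R = Rz(yaw) Ry(pitch) Rx(roll)).
In Python, from plant import bot gives the robot as it stands.
- The arm moves only by the tool send_rows, never from a script. Its argument "rows" is a list of rows, each an object of numbers: "x", "y", "z": the shift along the tool's x, y, z in units of 0.2 m (1.0 is 0.2 m); "ax", "ay", "az": the turn, a rotation vector about the tool's x, y, z in units of 60 degrees (1.0 is 60 degrees); "jaw": the opening, from -1 (shut) to 1 (fully open), so that 0 is half open. In form: [{"x": .., "y": .., "z": .., "ax": .., "ay": .., "az": .., "jaw": ..}, ...]. A call has exactly 10 rows; each row is the pose to reach, as a shift and turn from the pose commanded when the call began, along the tool's axes at that moment; what a row does not reach only later rows make up. A row lasts 1/8 s, in which the tool goes at most 62.5 mm and 10.7 degrees, less where a joint would pass 70% of its speed; a pose out of reach is approached as far as the arm can. A call with a number of a shift or a turn outside -1 to 1 is refused whole. A call with a gripper value outside its range is refused whole. The fingers move at their own pace and stop on an object; the grip force is fixed at half the most. Time passes only in rows, so rows that repeat a pose let the fingers close, or fill a call up. It gives the time, the measured TCP pose, the force, the opening and the grip force at its end, in the units of the state.
- bot.get_obs(): the state, without advancing time (a new reading comes with each control period).
- bot.capture(name): name is "side" or "top"; returns (picture, depth): 384x512x3 uint8, red, green, blue; 384x512 float32, mm along the optical axis (not along the pixel's ray), 0 where there is no reading.
- bot.camera_model(name): a dict with "vertical_fov" (degrees; the focal length in pixels is half the picture's height over the tangent of half this angle, whatever the lens; pixels are square), "cx", "cy" (the principal point, pixels), "R" (3x3) and "t" (3): a world point X has camera coordinates R X + t. Camera axes: x right, y down, z forward; pixel columns grow to the right and rows downward; lengths in mm; the calibration is good to about 2 mm. A picture is of the moment at which its call begins. camera_model takes no time and is no camera call.
- bot.close_job(): hands the job in; it is judged then, once.
The state is a dict: "time": time; "joint_positions": joint angles; "dq": joint speeds; "tau": joint torques, N m; "tool_pos": TCP position; "tcp_rot": TCP orientation; "contact_force": force on the tool from outside, world axes, zero at the start; "moment": the same for the moment, N m; "grip_width": finger opening in mm; "finger_force": force on a finger pad.
Only numpy, scipy, OpenCV 4.12 (cv2) and the standard library are available. Lean on these libraries where they do the work, as an engineer would, in place of code of your own. Each camera call takes 0.05 s, during which the arm holds its last target. There are 200 camera calls.

## Working session

There is one attempt and no reset: what is moved stays moved. The work goes in short steps, Python scripts to look and compute and a tool call to move; the robot and the scene stay as the last step left them, time stands still between calls to the robot, and variables do not carry over. Pictures are saved under pics/ and viewed, at most 11 in all, crops included, and the job is handed in when it is done.

Besides the shell and the picture viewer there is one more tool, called after "Request:" by a JSON object that holds its "name" and its "arguments", one argument or row to a line. send_rows: Moves the arm, as the interface text tells. Its arguments: {"type":"object","properties":{"rows":{"type":"array","items":{"type":"object","properties":{"x":{"type":"number","minimum":-1,"maximum":1},"y":{"type":"number","minimum":-1,"maximum":1},"z":{"type":"number","minimum":-1,"maximum":1},"ax":{"type":"number","minimum":-1,"maximum":1},"ay":{"type":"number","minimum":-1,"maximum":1},"az":{"type":"number","minimum":-1,"maximum":1},"jaw":{"type":"number"}}}}},"required":["rows"]}

```bash
mkdir -p pics; cat > h.py <<'E'
import numpy as np, cv2
from plant import bot
def cam(n):
    m=bot.camera_model(n); return 192/np.tan(np.radians(m['vertical_fov'])/2),m['cx'],m['cy'],np.array(m['R']),np.array(m['t'])
def w(n,u,v,d):
    f,cx,cy,R,t=cam(n); u,v,d=map(np.asarray,(u,v,d))
    c=np.stack([(u-cx)/f*d,(v-cy)/f*d,d],-1); return (c-t)@R
def cap(n,s):
    p,d=bot.capture(n); np.save(f'pics/{s}.npy',d); cv2.imwrite(f'pics/{s}.png',p[:,:,::-1]); return p,d
E
python3 - <<'E'
from h import *
for n in('top','side'):
    cap(n,n+'0'); print(bot.camera_model(n))
print(bot.get_obs())
E
```

```text
{'vertical_fov': 48.921240934942375, 'cx': 252.90092396829266, 'cy': 188.9273225232939, 'R': array([[ 0.00195293, -0.99990678,  0.01351385],
       [-0.99611899, -0.00313433, -0.087961  ],
       [ 0.08799516, -0.01328962, -0.99603225]]), 't': array([ -21.90184814,  536.22724812, 1320.33155257])}
{'vertical_fov': 46.139296237320835, 'cx': 252.67889518186826, 'cy': 189.3541093004719, 'R': array([[-0.99094133, -0.13293756,  0.01904943],
       [-0.10210869,  0.65368744, -0.74984434],
       [ 0.08723011, -0.74499687, -0.66133999]]), 't': array([ 536.75527309,   91.49334126, 1599.54775008])}
{'time': 0.1, 'joint_positions': array([-1.43601325e+00,  3.42658062e-01,  1.52488894e+00, -2.77079297e-05,
        1.27539499e+00, -1.45992096e-01]), 'dq': array([ 0.00080787, -0.00270615, -0.00310541,  0.00033686, -0.00039715,
       -0.0004966 ]), 'tau': array([ 1.77812974e-03, -4.32003558e+01, -2.44694853e+01,  7.19103031e-02,
        5.26375172e-02, -4.35712275e-05]), 'tool_pos': array([ 145.44204284, -504.05160257,  198.72324082]), 'tcp_rot': array([-3.14025381e+00, -1.70079233e-04,  2.80783144e-01]), 'contact_force': array([ 0.46517079, -0.81599768, -0.02903395]), 'moment': array([ 0.0105716 , -0.02374783, -0.05467757]), 'finger_force': 0.0, 'grip_width': 91.73105133836546}
```

View pics/top0.png

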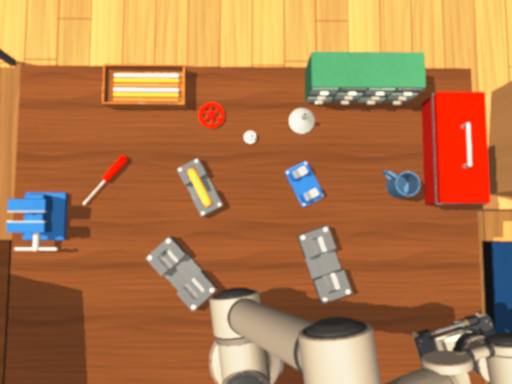

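View pics/side0.png

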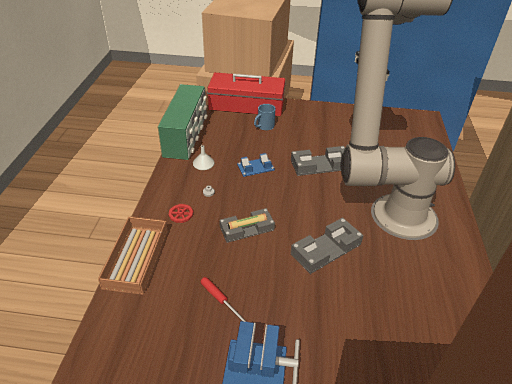

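The top view shows the guard in its die at about (200,187) and the V-block at about (305,184). Two bigger empty dies lie at (181,273) and (326,264). The side view shows the guard at (247,222) and the V-block at (256,165). Next I'll enlarge both and fit them using depth.

```bash
python3 - <<'E'
from h import *
d=np.load('pics/top0.npy'); p=cv2.imread('pics/top0.png')
vv,uu=np.mgrid[:384,:512]; W=w('top',uu,vv,d)
hsv=cv2.cvtColor(p,cv2.COLOR_BGR2HSV)
for nm,(u0,u1,v0,v1) in dict(die=(170,230,150,222),vb=(278,330,155,212)).items():
    sl=np.s_[v0:v1,u0:u1]; P=W[sl]; z=P[...,2]; h=hsv[sl]
    print(nm,'desk z',np.percentile(z[z>-50],20),'max',np.percentile(z,99))
    m=(h[...,0]>100)&(h[...,0]<130)&(h[...,1]>60) if nm=='vb' else np.zeros(z.shape,bool)
    for th in(5,15,27,32):
        q=P[(z>th)&(z<60)][:,:2].astype(np.float32); r=cv2.minAreaRect(q); print(th,len(q),q.mean(0),r)
    if nm=='die':
        g=(h[...,0]>15)&(h[...,0]<40)&(h[...,1]>100)&(z>25)
        q=P[g]; print('guard',q.mean(0),cv2.minAreaRect(q[:,:2].astype(np.float32)))
a=cv2.resize(p[150:220,168:228],None,fx=6,fy=6,interpolation=cv2.INTER_CUBIC)
b=cv2.resize(p[150:220,275:335],None,fx=6,fy=6,interpolation=cv2.INTER_CUBIC)
cv2.imwrite('pics/c1.png',np.hstack([a,b]))
s=cv2.imread('pics/side0.png')
a=cv2.resize(s[195:250,210:285],None,fx=5,fy=5,interpolation=cv2.INTER_CUBIC)
b=cv2.resize(s[140:195,220:295],None,fx=5,fy=5,interpolation=cv2.INTER_CUBIC)
cv2.imwrite('pics/c2.png',np.hstack([a,b]))
E
```

```text
die desk z -1.4296959056219076 max 50.097816473690756
5 1422 [543.945   148.80453] ((549.1951293945312, 151.85165405273438), (230.44305419921875, 190.9544219970703), 0.4059715270996094)
15 1076 [542.55286 149.3402 ] ((543.7269897460938, 150.26312255859375), (170.96734619140625, 76.02879333496094), 28.21462059020996)
27 1046 [542.7214  149.66501] ((543.7919921875, 150.29800415039062), (170.81979370117188, 76.02879333496094), 28.214624404907227)
32 984 [542.6275  149.55995] ((543.795654296875, 150.275146484375), (170.79835510253906, 76.02310180664062), 28.186431884765625)
guard [540.7703462  148.79869738  44.27169533] ((540.014892578125, 149.29025268554688), (132.44639587402344, 30.322696685791016), 28.21583366394043)
vb desk z -1.214412554709698 max 41.77427001379283
5 1010 [ 555.7904  -184.54945] ((558.1839599609375, -185.02635192871094), (182.22743225097656, 167.29034423828125), 0.15878428518772125)
15 341 [ 557.0592  -184.35478] ((561.3577880859375, -182.54739379882812), (115.91638946533203, 66.19979858398438), 29.58430290222168)
27 251 [ 557.0667  -185.21536] ((557.090576171875, -185.25575256347656), (103.73280334472656, 62.74701690673828), 27.147932052612305)
32 202 [ 557.27435 -185.45749] ((557.090576171875, -185.25575256347656), (103.73280334472656, 62.74701690673828), 27.147932052612305)
```

View pics/c1.png

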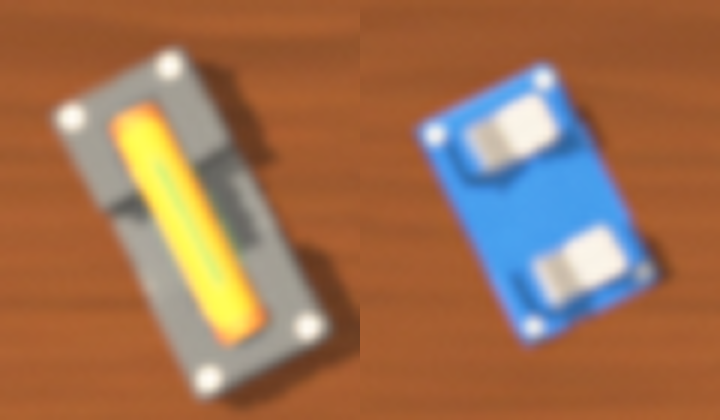

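View pics/c2.png

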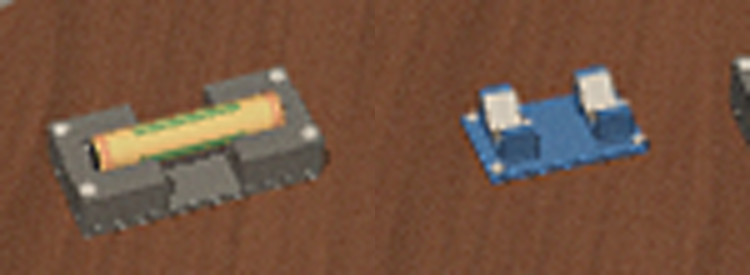

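The enlarged crops agree with the sizes given. The die measures 171x76 at yaw 28.2°, with the guard lying centred along its x. The V-block's yaw is about 27–28°. One refinement will combine both cameras.

```bash
python3 - <<'E'
from h import *
vv,uu=np.mgrid[:384,:512]
for n,boxes in dict(top=((170,230,150,222),(278,330,155,212)),side=((212,282,202,246),(228,282,148,182))).items():
    d=np.load(f'pics/{n}0.npy'); p=cv2.imread(f'pics/{n}0.png'); hsv=cv2.cvtColor(p,cv2.COLOR_BGR2HSV); W=w(n,uu,vv,d)
    for nm,(u0,u1,v0,v1) in zip(('die','vb'),boxes):
        sl=np.s_[v0:v1,u0:u1]; P=W[sl]; z=P[...,2]; h=hsv[sl]; f=lambda m:cv2.minAreaRect(P[m][:,:2].astype(np.float32))
        if nm=='die':
            g=(h[...,0]>12)&(h[...,0]<40)&(h[...,1]>100)&(z>30)&(z<60); print(n,'guard',f(g),np.percentile(z[g],95)); print(n,'die',f((z>30)&(z<60)))
        else:
            print(n,'blue',f((h[...,0]>100)&(h[...,0]<130)&(h[...,1]>80)&(z>3)&(z<60))); print(n,'saddle',f((z>22)&(z<60)), np.percentile(z[z>22],90))
            m=(z>3)&(z<60)&(h[...,0]>100)&(h[...,0]<130); print('base z',np.median(z[m&(z<18)]))
E
```

```text
top guard ((540.5819091796875, 149.35867309570312), (133.5205841064453, 30.0200252532959), 28.090579986572266) 51.06243780052335
top die ((543.795654296875, 150.275146484375), (170.79835510253906, 76.02310180664062), 28.186431884765625)
top blue ((556.8714599609375, -185.70945739746094), (128.8974151611328, 81.5601577758789), 26.40563201904297)
top saddle ((557.094482421875, -185.249755859375), (103.68092346191406, 62.8453254699707), 27.076148986816406) 41.717721942409376
base z 8.5674344300677
side guard ((539.9532470703125, 149.47134399414062), (137.3404541015625, 38.44679641723633), 30.614423751831055) 50.90113131275932
side die ((543.1091918945312, 150.55618286132812), (171.41607666015625, 83.01557922363281), 28.291418075561523)
side blue ((556.0156860351562, -181.93751525878906), (128.85377502441406, 85.88440704345703), 27.355026245117188)
side saddle ((557.6342163085938, -186.00595092773438), (106.39982604980469, 74.8743896484375), 27.538192749023438) 42.09237365532711
base z 9.43255594357497
```

Request:
{"name": "send_rows", "arguments": {
  "rows": [
    {"x":0.3,"y":0,"z":0},
    {"x":0.6,"y":-0.2,"z":0},
    {"x":0.8,"y":-0.4,"z":0},
    {"x":1.0,"y":-0.6,"z":0},
    {"x":1.0,"y":-0.8,"z":0},
    {"x":1.0,"y":-1.0,"z":0},
    {"x":1.0,"y":-1.0,"z":0},
    {"x":1.0,"y":-1.0,"z":0},
    {"x":1.0,"y":-1.0,"z":0},
    {"x":1.0,"y":-1.0,"z":0}
  ]
}}

```text
schema error: expected keys x, y, z, ax, ay, az, jaw
```

Request:
{"name": "send_rows", "arguments": {
  "rows": [
    {"x":0.3,"y":0,"z":0,"ax":0,"ay":0,"az":0,"jaw":1},
    {"x":0.6,"y":0,"z":0,"ax":0,"ay":0,"az":0,"jaw":1},
    {"x":0.9,"y":-0.1,"z":0,"ax":0,"ay":0,"az":0,"jaw":1},
    {"x":1,"y":-0.4,"z":0,"ax":0,"ay":0,"az":0,"jaw":1},
    {"x":1,"y":-0.7,"z":0,"ax":0,"ay":0,"az":0,"jaw":1},
    {"x":1,"y":-1,"z":0,"ax":0,"ay":0,"az":0,"jaw":1},
    {"x":1,"y":-1,"z":0,"ax":0,"ay":0,"az":0,"jaw":1},
    {"x":1,"y":-1,"z":0,"ax":0,"ay":0,"az":0,"jaw":1},
    {"x":1,"y":-1,"z":0,"ax":0,"ay":0,"az":0,"jaw":1},
    {"x":1,"y":-1,"z":0,"ax":0,"ay":0,"az":0,"jaw":1}
  ]
}}

```text
time: 1.35
tool_pos: [282.4, -257.7, 199.1]
tcp_rot: [-3.141, 0.0, 0.28]
contact_force: [-0.5, 0.2, -0.1]
grip_width: 91.8
finger_force: 0.0
```

Request:
{"name": "send_rows", "arguments": {
  "rows": [
    {"x":0.25,"y":0,"z":0,"ax":0,"ay":0,"az":-0.05,"jaw":1},
    {"x":0.5,"y":-0.2,"z":0,"ax":0,"ay":0,"az":-0.1,"jaw":1},
    {"x":0.75,"y":-0.4,"z":0,"ax":0,"ay":0,"az":-0.15,"jaw":1},
    {"x":0.9,"y":-0.6,"z":0,"ax":0,"ay":0,"az":-0.2,"jaw":1},
    {"x":1,"y":-0.8,"z":0,"ax":0,"ay":0,"az":-0.2,"jaw":1},
    {"x":1,"y":-1,"z":0,"ax":0,"ay":0,"az":-0.2,"jaw":1},
    {"x":1,"y":-1,"z":0,"ax":0,"ay":0,"az":-0.2,"jaw":1},
    {"x":1,"y":-1,"z":0,"ax":0,"ay":0,"az":-0.2,"jaw":1},
    {"x":1,"y":-1,"z":0,"ax":0,"ay":0,"az":-0.2,"jaw":1},
    {"x":1,"y":-1,"z":0,"ax":0,"ay":0,"az":-0.2,"jaw":1}
  ]
}}

```text
time: 2.6
tool_pos: [419.2, -10.1, 199.2]
tcp_rot: [3.142, 0.0, 0.489]
contact_force: [-0.2, -1.2, -0.1]
grip_width: 91.7
finger_force: 0.0
```

Request:
{"name": "send_rows", "arguments": {
  "rows": [
    {"x":0.25,"y":-0.1,"z":0,"ax":0,"ay":0,"az":0,"jaw":1},
    {"x":0.5,"y":-0.2,"z":0,"ax":0,"ay":0,"az":0,"jaw":1},
    {"x":0.7,"y":-0.3,"z":0,"ax":0,"ay":0,"az":0,"jaw":1},
    {"x":0.915,"y":-0.417,"z":0.1,"ax":0,"ay":0,"az":0,"jaw":1},
    {"x":0.915,"y":-0.417,"z":0.3,"ax":0,"ay":0,"az":0,"jaw":1},
    {"x":0.915,"y":-0.417,"z":0.5,"ax":0,"ay":0,"az":0,"jaw":1},
    {"x":0.915,"y":-0.417,"z":0.5,"ax":0,"ay":0,"az":0,"jaw":1},
    {"x":0.915,"y":-0.417,"z":0.5,"ax":0,"ay":0,"az":0,"jaw":1},
    {"x":0.915,"y":-0.417,"z":0.5,"ax":0,"ay":0,"az":0,"jaw":1},
    {"x":0.915,"y":-0.417,"z":0.5,"ax":0,"ay":0,"az":0,"jaw":1}
  ]
}}

```text
time: 3.85
tool_pos: [542.0, 150.4, 100.7]
tcp_rot: [3.141, -0.002, 0.49]
contact_force: [-0.8, 0.0, -0.2]
grip_width: 91.8
finger_force: 0.0
```

```bash
python3 - <<'E'
from h import *
p,d=cap('side','s1'); cv2.imwrite('pics/s1c.png',cv2.resize(p[130:270,150:340,::-1],None,fx=4,fy=4,interpolation=cv2.INTER_CUBIC))
E
```

```text
(no output)
```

View pics/s1c.png

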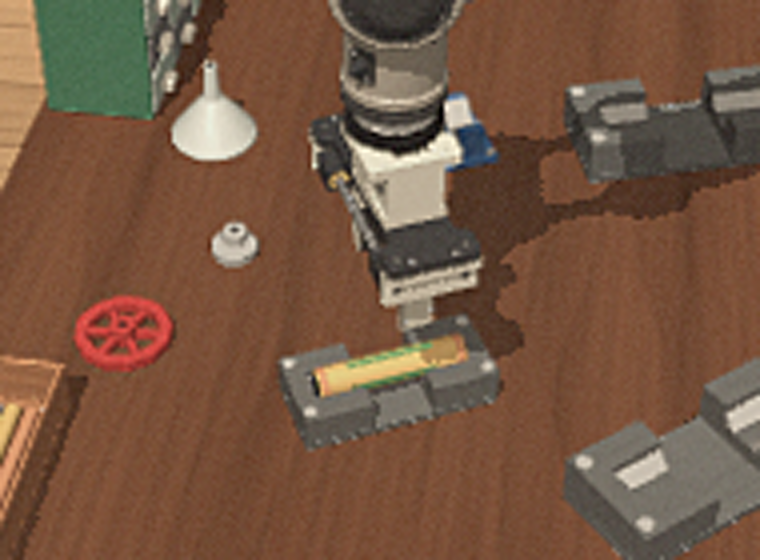

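The picture shows the near finger above the die's gap at crop (415,310), in line with the guard. I can descend.

Request:
{"name": "send_rows", "arguments": {
  "rows": [
    {"x":0,"y":0,"z":0.1,"ax":0,"ay":0,"az":0,"jaw":0.5},
    {"x":0,"y":0,"z":0.2,"ax":0,"ay":0,"az":0,"jaw":0.2},
    {"x":0,"y":0,"z":0.3,"ax":0,"ay":0,"az":0,"jaw":0},
    {"x":0,"y":0,"z":0.36,"ax":0,"ay":0,"az":0,"jaw":0},
    {"x":0,"y":0,"z":0.4,"ax":0,"ay":0,"az":0,"jaw":0},
    {"x":0,"y":0,"z":0.425,"ax":0,"ay":0,"az":0,"jaw":0},
    {"x":0,"y":0,"z":0.425,"ax":0,"ay":0,"az":0,"jaw":-0.1},
    {"x":0,"y":0,"z":0.425,"ax":0,"ay":0,"az":0,"jaw":-0.2},
    {"x":0,"y":0,"z":0.425,"ax":0,"ay":0,"az":0,"jaw":-0.25},
    {"x":0,"y":0,"z":0.425,"ax":0,"ay":0,"az":0,"jaw":-0.3}
  ]
}}

```text
time: 5.15
tool_pos: [541.3, 150.5, 14.5]
tcp_rot: [3.141, -0.0, 0.49]
contact_force: [1.5, -0.5, 0.5]
grip_width: 32.5
finger_force: 0.0
```

Request:
{"name": "send_rows", "arguments": {
  "rows": [
    {"x":0,"y":0,"z":0,"ax":0,"ay":0,"az":0,"jaw":-0.34},
    {"x":0,"y":0,"z":0,"ax":0,"ay":0,"az":0,"jaw":-0.36},
    {"x":0,"y":0,"z":0,"ax":0,"ay":0,"az":0,"jaw":-0.38},
    {"x":0,"y":0,"z":0,"ax":0,"ay":0,"az":0,"jaw":-0.4},
    {"x":0,"y":0,"z":0,"ax":0,"ay":0,"az":0,"jaw":-0.45},
    {"x":0,"y":0,"z":0,"ax":0,"ay":0,"az":0,"jaw":-0.6},
    {"x":0,"y":0,"z":0,"ax":0,"ay":0,"az":0,"jaw":-1},
    {"x":0,"y":0,"z":0,"ax":0,"ay":0,"az":0,"jaw":-1},
    {"x":0,"y":0,"z":0,"ax":0,"ay":0,"az":0,"jaw":-1},
    {"x":0,"y":0,"z":0,"ax":0,"ay":0,"az":0,"jaw":-1}
  ]
}}

```text
time: 6.4
tool_pos: [541.5, 150.1, 14.6]
tcp_rot: [3.141, -0.0, 0.49]
contact_force: [0.4, -5.0, 4.6]
grip_width: 20.0
finger_force: 25.2
```

```bash
python3 - <<'E'
from h import *
o=bot.get_obs(); print({k:o[k] for k in('grip_width','finger_force','contact_force','moment','tool_pos')})
p,d=cap('side','s2'); cv2.imwrite('pics/s2c.png',cv2.resize(p[160:250,200:310,::-1],None,fx=7,fy=6.6,interpolation=cv2.INTER_CUBIC))
o=bot.get_obs(); print({k:o[k] for k in('grip_width','finger_force','contact_force','moment')})
E
```

```text
{'grip_width': 20.04122529902448, 'finger_force': 25.16480326652527, 'contact_force': array([ 0.42514726, -5.04714207,  4.58744932]), 'moment': array([-0.99520613, -0.14954085, -0.07540028]), 'tool_pos': array([541.54831676, 150.0691756 ,  14.56231712])}
{'grip_width': 19.65188688612289, 'finger_force': 25.165285170078278, 'contact_force': array([ 0.15163241, -5.11183468,  4.1814196 ]), 'moment': array([-0.95329516, -0.08948344, -0.00120472])}
```

View pics/s2c.png

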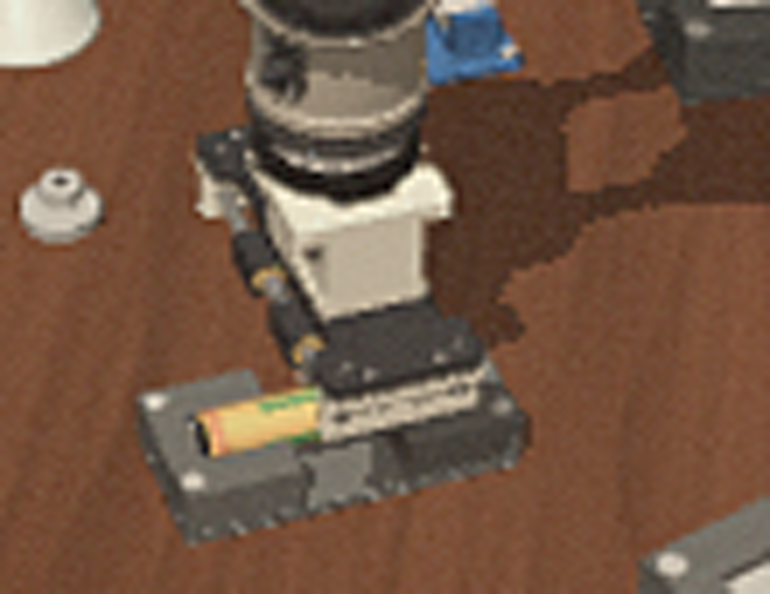

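Request:
{"name": "send_rows", "arguments": {
  "rows": [
    {"x":0,"y":0,"z":-0.01,"ax":0,"ay":0,"az":0,"jaw":-1},
    {"x":0,"y":0,"z":-0.02,"ax":0,"ay":0,"az":0,"jaw":-1},
    {"x":0,"y":0,"z":-0.04,"ax":0,"ay":0,"az":0,"jaw":-1},
    {"x":0,"y":0,"z":-0.06,"ax":0,"ay":0,"az":0,"jaw":-1},
    {"x":0,"y":0,"z":-0.1,"ax":0,"ay":0,"az":0,"jaw":-1},
    {"x":0,"y":0,"z":-0.2,"ax":0,"ay":0,"az":0,"jaw":-1},
    {"x":0,"y":0,"z":-0.3,"ax":0,"ay":0,"az":0,"jaw":-1},
    {"x":0,"y":0,"z":-0.4,"ax":0,"ay":0,"az":0,"jaw":-1},
    {"x":0,"y":0,"z":-0.5,"ax":0,"ay":0,"az":0,"jaw":-1},
    {"x":0,"y":0,"z":-0.5,"ax":0,"ay":0,"az":0,"jaw":-1}
  ]
}}

```text
time: 7.7
tool_pos: [542.1, 150.7, 115.7]
tcp_rot: [3.141, -0.003, 0.49]
contact_force: [0.2, 0.1, -0.0]
grip_width: 0.5
finger_force: 0.0
```

```bash
python3 - <<'E'
from h import *
p,d=cap('side','s3'); cv2.imwrite('pics/s3c.png',cv2.resize(p[130:250,190:310,::-1],None,fx=5,fy=5,interpolation=cv2.INTER_CUBIC))
vv,uu=np.mgrid[:384,:512]; W=w('side',uu,vv,d); h=cv2.cvtColor(p,cv2.COLOR_RGB2HSV)
g=(h[...,0]>12)&(h[...,0]<40)&(h[...,1]>100)&(abs(W[...,0]-541)<100)&(abs(W[...,1]-150)<90)&(W[...,2]>40)
q=W[g]; print(len(q),q.mean(0),q.min(0),q.max(0)); o=bot.get_obs(); print(o['tool_pos'],o['contact_force'],o['moment'],o['grip_width'],o['finger_force'])
E
```

```text
197 [541.67045203 158.78747236  71.15896867] [479.567793   114.09978799  40.01514144] [601.29716815 210.87948488 435.30615472]
[541.2962765  150.63068266 114.52838161] [-0.02899315 -0.68016526 -0.11024104] [-0.02786981  0.00714956  0.02912374] 0.5471852436645566 0.0
```

View pics/s3c.png

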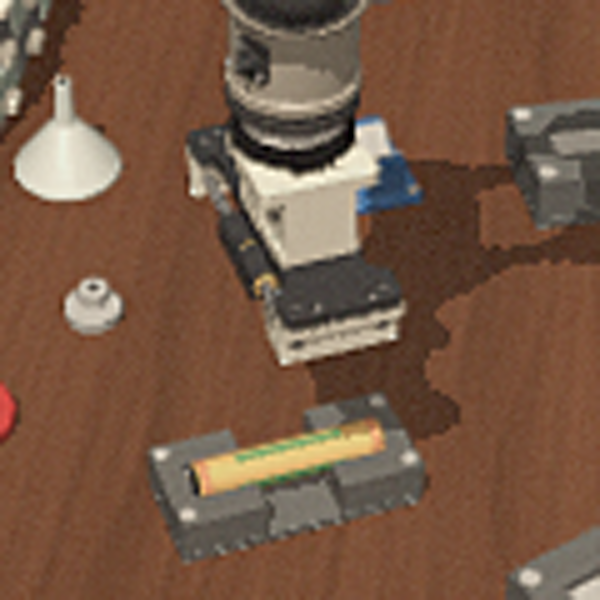

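The picture shows the guard still in the die at crop (285,460), unmoved, so the grip slipped off. I'll use the saved depth to check the real finger and body heights and the real guard height.

```bash
python3 - <<'E'
from h import *
np.set_printoptions(precision=0,suppress=True,linewidth=180)
vv,uu=np.mgrid[:384,:512]
W=w('side',uu,vv,np.load('pics/s1.npy'))
print('s1 finger col 254 rows'); print(W[194:216,254])
W=w('side',uu,vv,np.load('pics/s2.npy')); print('s2 col 257'); print(W[205:236:2,257])
W=w('side',uu,vv,np.load('pics/s3.npy'))
print('die tops, guard'); 
a=np.radians(28.2);R=np.array([[np.cos(a),np.sin(a)],[-np.sin(a),np.cos(a)]])
for n in('side0','s3','top0'):
    W=w('top' if n=='top0' else 'side',uu,vv,np.load(f'pics/{n}.npy')); L=(W[...,:2]-[543.5,150.4])@R.T; z=W[...,2]
    for nm,m in dict(guardridge=(abs(L[...,1])<4)&(abs(L[...,0])<60),top=(abs(L[...,1])>20)&(abs(L[...,1])<34)&(abs(L[...,0])>35)&(abs(L[...,0])<80),base=(abs(L[...,1])>22)&(abs(L[...,1])<34)&(abs(L[...,0])<22),desk=(abs(L[...,1])>60)&(abs(L[...,1])<100)&(abs(L[...,0])<60)).items():
        m&=(z<60); print(n,nm,m.sum(),np.percentile(z[m],[10,50,90]) if m.any() else '')
E
```

```text
s1 finger col 254 rows
[[511. 234. 238.]
 [511. 236. 236.]
 [510. 242. 238.]
 [510. 238. 230.]
 [510. 241. 229.]
 [510. 242. 226.]
 [510. 240. 220.]
 [511. 229. 206.]
 [510. 236. 209.]
 [511. 230. 199.]
 [510. 233. 197.]
 [513. 209. 171.]
 [513. 206. 164.]
 [513. 208. 161.]
 [513. 208. 157.]
 [513. 207. 151.]
 [513. 204. 144.]
 [512. 207. 144.]
 [524. 101.  35.]
 [523. 108.  37.]
 [522. 116.  41.]
 [523. 111.  31.]]
s2 col 257
[[505. 192. 156.]
 [504. 200. 155.]
 [504. 202. 149.]
 [502. 216. 154.]
 [502. 220. 149.]
 [500. 230. 150.]
 [500. 235. 146.]
 [499. 237. 140.]
 [500. 225. 119.]
 [500. 225. 111.]
 [506. 162.  36.]
 [506. 164.  29.]
 [506. 159.  14.]
 [505. 163.   9.]
 [504. 172.   8.]
 [503. 177.   4.]]
die tops, guard
side0 guardridge 87 [ 9. 47. 51.]
side0 top 180 [33. 37. 40.]
side0 base 36 [ 5.  9. 12.]
side0 desk 547 [-2.  1.  4.]
s3 guardridge 75 [ 9. 47. 51.]
s3 top 175 [32. 37. 39.]
s3 base 31 [ 7.  9. 13.]
s3 desk 555 [-2.  1.  4.]
top0 guardridge 98 [45. 48. 52.]
top0 top 258 [33. 37. 41.]
top0 base 102 [ 5.  8. 11.]
top0 desk 910 [-3.  0.  4.]
```

The depth shows the fingers and gripper body sitting about 29 mm higher than the reported TCP implies:

- **Body bottom:** seen at about 111 mm, where the reported pose puts it at 81 mm.
- **Grip:** the 20 mm width means the tips were squeezing about 10 mm above the tube's axis, which gives the same offset.
- **Sideways:** the fingers line up with the guard.

I'll go about 26 mm deeper, slowly, and watch the force.

Request:
{"name": "send_rows", "arguments": {
  "rows": [
    {"x":0,"y":0,"z":0,"ax":0,"ay":0,"az":0,"jaw":0},
    {"x":0,"y":0,"z":0.1,"ax":0,"ay":0,"az":0,"jaw":0},
    {"x":0,"y":0,"z":0.2,"ax":0,"ay":0,"az":0,"jaw":0},
    {"x":0,"y":0,"z":0.3,"ax":0,"ay":0,"az":0,"jaw":0},
    {"x":0,"y":0,"z":0.4,"ax":0,"ay":0,"az":0,"jaw":0},
    {"x":0,"y":0,"z":0.46,"ax":0,"ay":0,"az":0,"jaw":0},
    {"x":0,"y":0,"z":0.51,"ax":0,"ay":0,"az":0,"jaw":0},
    {"x":0,"y":0,"z":0.55,"ax":0,"ay":0,"az":0,"jaw":0},
    {"x":0,"y":0,"z":0.58,"ax":0,"ay":0,"az":0,"jaw":0},
    {"x":0,"y":0,"z":0.58,"ax":0,"ay":0,"az":0,"jaw":0}
  ]
}}

```text
time: 9.0
tool_pos: [541.0, 150.4, -1.9]
tcp_rot: [-3.142, 0.0, 0.49]
contact_force: [0.2, 0.6, 0.6]
grip_width: 45.9
finger_force: 0.0
```

Reported z is -1.9 with no contact over the 8 mm base plate, which confirms the offset.

Request:
{"name": "send_rows", "arguments": {
  "rows": [
    {"x":0,"y":0,"z":0.02,"ax":0,"ay":0,"az":0,"jaw":0},
    {"x":0,"y":0,"z":0.04,"ax":0,"ay":0,"az":0,"jaw":-0.1},
    {"x":0,"y":0,"z":0.05,"ax":0,"ay":0,"az":0,"jaw":-0.2},
    {"x":0,"y":0,"z":0.05,"ax":0,"ay":0,"az":0,"jaw":-0.3},
    {"x":0,"y":0,"z":0.05,"ax":0,"ay":0,"az":0,"jaw":-0.34},
    {"x":0,"y":0,"z":0.05,"ax":0,"ay":0,"az":0,"jaw":-0.37},
    {"x":0,"y":0,"z":0.05,"ax":0,"ay":0,"az":0,"jaw":-0.4},
    {"x":0,"y":0,"z":0.05,"ax":0,"ay":0,"az":0,"jaw":-0.5},
    {"x":0,"y":0,"z":0.05,"ax":0,"ay":0,"az":0,"jaw":-1},
    {"x":0,"y":0,"z":0.05,"ax":0,"ay":0,"az":0,"jaw":-1}
  ]
}}

```text
time: 10.25
tool_pos: [541.6, 150.0, -11.5]
tcp_rot: [3.141, -0.0, 0.49]
contact_force: [1.4, -6.0, 1.7]
grip_width: 27.4
finger_force: 30.0
```

Now it has a proper grip: 27.4 mm at 30 N. Lift.

Request:
{"name": "send_rows", "arguments": {
  "rows": [
    {"x":0,"y":0.002,"z":-0.01,"ax":0,"ay":0,"az":0,"jaw":-1},
    {"x":0,"y":0.002,"z":-0.02,"ax":0,"ay":0,"az":0,"jaw":-1},
    {"x":0,"y":0.002,"z":-0.04,"ax":0,"ay":0,"az":0,"jaw":-1},
    {"x":0,"y":0.002,"z":-0.07,"ax":0,"ay":0,"az":0,"jaw":-1},
    {"x":0,"y":0.002,"z":-0.12,"ax":0,"ay":0,"az":0,"jaw":-1},
    {"x":0,"y":0.002,"z":-0.2,"ax":0,"ay":0,"az":0,"jaw":-1},
    {"x":0,"y":0.002,"z":-0.3,"ax":0,"ay":0,"az":0,"jaw":-1},
    {"x":0,"y":0.002,"z":-0.4,"ax":0,"ay":0,"az":0,"jaw":-1},
    {"x":0,"y":0.002,"z":-0.5,"ax":0,"ay":0,"az":0,"jaw":-1},
    {"x":0,"y":0.002,"z":-0.5,"ax":0,"ay":0,"az":0,"jaw":-1}
  ]
}}

```text
time: 11.5
tool_pos: [542.7, 150.3, 90.7]
tcp_rot: [3.14, -0.004, 0.49]
contact_force: [0.1, 0.2, -1.2]
grip_width: 27.2
finger_force: 30.0
```

```bash
python3 - <<'E'
from h import *
vv,uu=np.mgrid[:384,:512]
p,d=cap('side','s4'); cv2.imwrite('pics/s4c.png',cv2.resize(p[130:250,190:310,::-1],None,fx=5,fy=5,interpolation=cv2.INTER_CUBIC))
o=bot.get_obs(); T=o['tool_pos']; print(T,o['contact_force'],o['moment'],o['grip_width'],o['finger_force'])
a=.49;R=np.array([[np.cos(a),np.sin(a)],[-np.sin(a),np.cos(a)]])
W=w('side',uu,vv,d); h=cv2.cvtColor(p,cv2.COLOR_RGB2HSV); L=(W[...,:2]-T[:2])@R.T; z=W[...,2]
g=(h[...,0]>8)&(h[...,0]<40)&(h[...,1]>90)&(abs(L[...,1])<25)&(abs(L[...,0])<85)&(z>90)&(z<160)
x=L[g][:,0]; print(g.sum(),np.percentile(x,[0,2,50,98,100]))
for a,b in((-70,-40),(-40,-20),(20,40),(40,70)):
    m=(x>a)&(x<b)
    if m.any(): print(a,b,m.sum(),L[g][m][:,1].mean(),np.median(z[g][m]),np.percentile(z[g][m],95))
E
```

```text
[541.84408052 150.13930353  89.32773685] [-0.30967379  0.30346095 -2.77380206] [-0.03390783  0.04675405  0.03167383] 27.1752192855949 29.99818593263626
127 [14.75636151 15.89839276 44.52943089 66.45215447 66.78366093]
20 40 43 8.569948104000588 147.14304106573542 153.4795945875881
40 70 76 6.74057544082079 146.10322841004046 152.3301457575283
```

View pics/s4c.png

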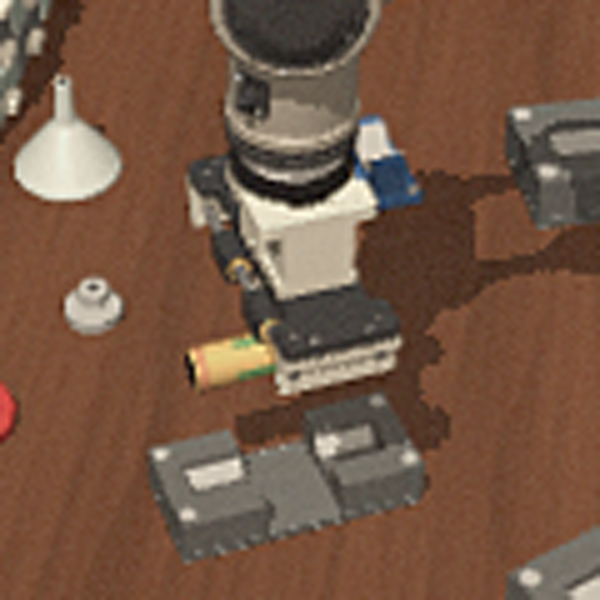

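Held: the guard is visible at crop (230,360), level, and the die is empty. Carry it to a point above the V-block.

Request:
{"name": "send_rows", "arguments": {
  "rows": [
    {"x":-0.03,"y":0.06,"z":0,"ax":0,"ay":0,"az":0,"jaw":-1},
    {"x":-0.08,"y":0.16,"z":0,"ax":0,"ay":0,"az":0,"jaw":-1},
    {"x":-0.13,"y":0.28,"z":0,"ax":0,"ay":0,"az":0,"jaw":-1},
    {"x":-0.19,"y":0.4,"z":0,"ax":0,"ay":0,"az":0,"jaw":-1},
    {"x":-0.25,"y":0.52,"z":0,"ax":0,"ay":0,"az":0,"jaw":-1},
    {"x":-0.31,"y":0.64,"z":0,"ax":0,"ay":0,"az":0,"jaw":-1},
    {"x":-0.36,"y":0.76,"z":0,"ax":0,"ay":0,"az":0,"jaw":-1},
    {"x":-0.42,"y":0.88,"z":0,"ax":0,"ay":0,"az":0,"jaw":-1},
    {"x":-0.48,"y":1,"z":0,"ax":0,"ay":0,"az":0,"jaw":-1},
    {"x":-0.48,"y":1,"z":0,"ax":0,"ay":0,"az":0,"jaw":-1}
  ]
}}

```text
time: 12.8
tool_pos: [550.1, -73.8, 87.3]
tcp_rot: [-3.141, 0.001, 0.487]
contact_force: [0.5, 1.1, -1.3]
grip_width: 27.2
finger_force: 30.0
```

Request:
{"name": "send_rows", "arguments": {
  "rows": [
    {"x":-0.04,"y":0.09,"z":0,"ax":0,"ay":0,"az":0,"jaw":-1},
    {"x":-0.1,"y":0.2,"z":0,"ax":0,"ay":0,"az":0,"jaw":-1},
    {"x":-0.16,"y":0.32,"z":0,"ax":0,"ay":0,"az":0.01,"jaw":-1},
    {"x":-0.21,"y":0.44,"z":0,"ax":0,"ay":0,"az":0.014,"jaw":-1},
    {"x":-0.243,"y":0.515,"z":0,"ax":0,"ay":0,"az":0.014,"jaw":-1},
    {"x":-0.243,"y":0.515,"z":0.1,"ax":0,"ay":0,"az":0.014,"jaw":-1},
    {"x":-0.243,"y":0.515,"z":0.2,"ax":0,"ay":0,"az":0.014,"jaw":-1},
    {"x":-0.243,"y":0.515,"z":0.26,"ax":0,"ay":0,"az":0.014,"jaw":-1},
    {"x":-0.243,"y":0.515,"z":0.28,"ax":0,"ay":0,"az":0.014,"jaw":-1},
    {"x":-0.243,"y":0.515,"z":0.28,"ax":0,"ay":0,"az":0.014,"jaw":-1}
  ]
}}

```text
time: 14.05
tool_pos: [556.7, -185.3, 32.5]
tcp_rot: [3.141, -0.0, 0.476]
contact_force: [0.8, -1.2, -1.9]
grip_width: 27.0
finger_force: 30.0
```

```bash
python3 - <<'E'
from h import *
vv,uu=np.mgrid[:384,:512]
p,d=cap('side','s5'); cv2.imwrite('pics/s5c.png',cv2.resize(p[120:195,210:310,::-1],None,fx=8,fy=8,interpolation=cv2.INTER_CUBIC))
o=bot.get_obs(); T=o['tool_pos']; print(T,o['tcp_rot'],o['contact_force'],o['moment'],o['grip_width'])
a=.475;R=np.array([[np.cos(a),np.sin(a)],[-np.sin(a),np.cos(a)]])
W=w('side',uu,vv,d); h=cv2.cvtColor(p,cv2.COLOR_RGB2HSV); L=(W[...,:2]-T[:2])@R.T; z=W[...,2]
g=(h[...,0]>8)&(h[...,0]<40)&(h[...,1]>90)&(abs(L[...,1])<25)&(abs(L[...,0])<85)&(z>50)&(z<110)
q=L[g]; print(g.sum(),np.percentile(q[:,0],[0,2,50,98,100]),q[:,1].mean(),np.percentile(z[g],[50,95]))
E
```

```text
[ 556.84343356 -185.39719999   32.85860561] [ 3.14079743e+00 -5.27813511e-04  4.75772519e-01] [-0.51849024 -0.45848405 -1.84409672] [0.03199817 0.01275037 0.0251295 ] 27.436800318376008
94 [ 3.61059317 13.94173943 42.00184413 65.35738203 66.67197481] 8.701852628242408 [87.56752317 95.64871189]
```

View pics/s5c.png

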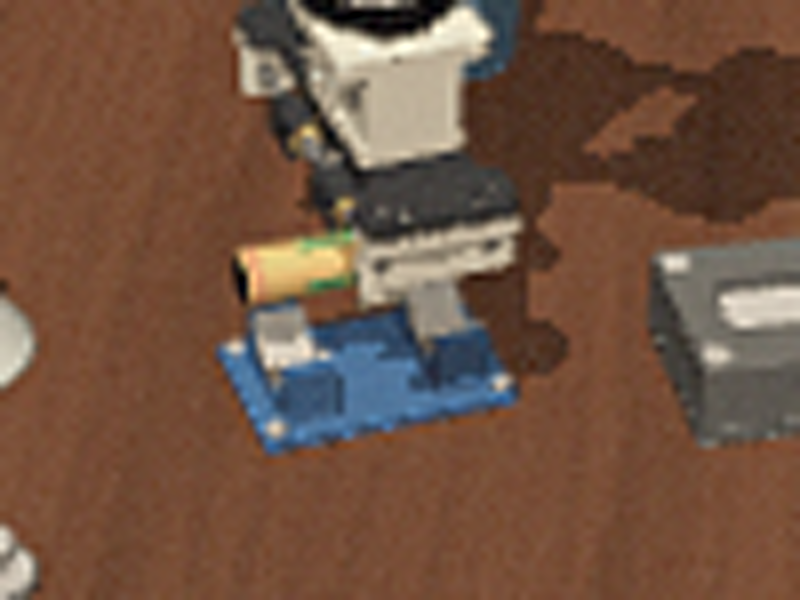

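The guard is at crop (300,270), over the V and parallel to it. Lower it to just above contact.

Request:
{"name": "send_rows", "arguments": {
  "rows": [
    {"x":0,"y":0,"z":0.04,"ax":0,"ay":0,"az":0,"jaw":-1},
    {"x":0,"y":0,"z":0.08,"ax":0,"ay":0,"az":0,"jaw":-1},
    {"x":0,"y":0,"z":0.11,"ax":0,"ay":0,"az":0,"jaw":-1},
    {"x":0,"y":0,"z":0.13,"ax":0,"ay":0,"az":0,"jaw":-1},
    {"x":0,"y":0,"z":0.145,"ax":0,"ay":0,"az":0,"jaw":-1},
    {"x":0,"y":0,"z":0.155,"ax":0,"ay":0,"az":0,"jaw":-1},
    {"x":0,"y":0,"z":0.165,"ax":0,"ay":0,"az":0,"jaw":-1},
    {"x":0,"y":0,"z":0.17,"ax":0,"ay":0,"az":0,"jaw":-1},
    {"x":0,"y":0,"z":0.17,"ax":0,"ay":0,"az":0,"jaw":-1},
    {"x":0,"y":0,"z":0.17,"ax":0,"ay":0,"az":0,"jaw":-1}
  ]
}}

```text
time: 15.35
tool_pos: [556.6, -185.3, -1.6]
tcp_rot: [3.141, -0.0, 0.476]
contact_force: [0.1, -0.0, -0.7]
grip_width: 27.1
finger_force: 30.0
```

```bash
python3 - <<'E'
from h import *
vv,uu=np.mgrid[:384,:512]
a=.475;R=np.array([[np.cos(a),np.sin(a)],[-np.sin(a),np.cos(a)]])
C=[];B=[];G=[]
for i in range(4):
    p,d=cap('side',f's6{i}')
    W=w('side',uu,vv,d); h=cv2.cvtColor(p,cv2.COLOR_RGB2HSV); L=(W[...,:2]-[556.8,-185.4])@R.T; z=W[...,2]
    g=(h[...,0]>8)&(h[...,0]<40)&(h[...,1]>90)&(abs(L[...,1])<25)&(abs(L[...,0])<85)&(z>25)&(z<80)
    b=(h[...,0]>100)&(h[...,0]<130)&(h[...,1]>80)&(z>4)&(z<16)&(abs(L[...,0])<90)&(abs(L[...,1])<55)
    q=L[g];r=L[b]; print('guard',g.sum(),np.percentile(q[:,0],[98,100]),q[:,1].mean(),np.percentile(z[g],[50,95]),'plate',np.percentile(r[:,0],[0,1,99,100]),r[:,1].max())
o=bot.get_obs(); print(o['tool_pos'],o['tcp_rot'],o['contact_force'],o['moment'],o['grip_width'])
# long-axis edge pixels, seen in vblock frame: image edge points
cv2.imwrite('pics/s6c.png',cv2.resize(p[135:185,225:285,::-1],None,fx=12,fy=12,interpolation=cv2.INTER_CUBIC))
f,cx,cy,Rc,t=cam('side')
for nm,P in dict(plate=(65,40,8),plate2=(65,-40,8),platem=(-65,40,8),end_hi=(65,0,39.8+14),end_lo=(65,14,39.8),sad=(52,20,40),sad2=(27,20,40)).items():
    X=np.append(np.array(P[:2])@R+[556.8,-185.4],P[2]); c=Rc@X+t; print(nm,((c[0]/c[2]*f+cx-225)*12).round(),((c[1]/c[2]*f+cy-135)*12).round())
E
```

```text
guard 82 [64.88197433 67.33963594] 8.550771534952759 [54.94646102 60.6128204 ] plate [-63.91596187 -61.61472764  65.1487931   65.62670499] 45.45672984108129
guard 82 [64.6963164  67.03563934] 8.717900188713047 [54.6293435 61.7925198] plate [-63.37923443 -62.98038696  65.62432039  67.42758699] 44.571177730780825
guard 84 [65.04306527 66.46753168] 8.524950984030928 [52.84082858 60.43121932] plate [-62.78118494 -61.99018907  65.54599557  66.29148131] 45.63688956305757
guard 83 [65.16281601 66.22336848] 7.599649575280301 [52.76562375 59.92303239] plate [-63.69898245 -60.84163797  64.42119859  64.6920795 ] 45.23505586340687
[ 556.49607774 -185.32534461   -1.60625249] [ 3.14136326e+00 -4.16654683e-05  4.75601730e-01] [-0.07984675 -0.50229209 -1.60369776] [-0.01134843  0.0207397   0.01150983] 27.156819423938543
plate 214.0 484.0
plate2 136.0 338.0
platem 590.0 405.0
end_hi 174.0 298.0
end_lo 188.0 359.0
sad 233.0 361.0
sad2 306.0 346.0
```

View pics/s6c.png

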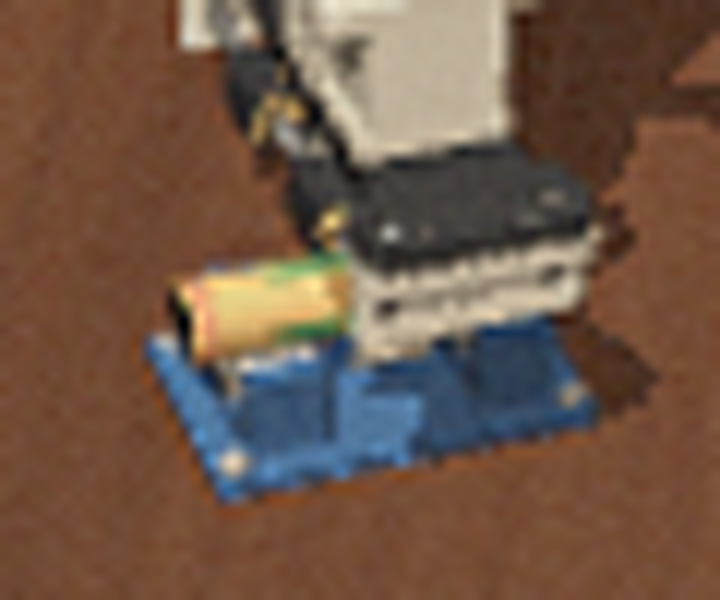

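The picture shows the guard end at crop (180,320), level with the plate's end edge between (148,340) and (222,500), so it is centred lengthwise within about 1 mm. I'll lower it slowly until it touches.

Request:
{"name": "send_rows", "arguments": {
  "rows": [
    {"x":0,"y":0,"z":0.002,"ax":0,"ay":0,"az":0,"jaw":-1},
    {"x":0,"y":0,"z":0.004,"ax":0,"ay":0,"az":0,"jaw":-1},
    {"x":0,"y":0,"z":0.006,"ax":0,"ay":0,"az":0,"jaw":-1},
    {"x":0,"y":0,"z":0.008,"ax":0,"ay":0,"az":0,"jaw":-1},
    {"x":0,"y":0,"z":0.01,"ax":0,"ay":0,"az":0,"jaw":-1},
    {"x":0,"y":0,"z":0.011,"ax":0,"ay":0,"az":0,"jaw":-1},
    {"x":0,"y":0,"z":0.012,"ax":0,"ay":0,"az":0,"jaw":-1},
    {"x":0,"y":0,"z":0.013,"ax":0,"ay":0,"az":0,"jaw":-1},
    {"x":0,"y":0,"z":0.013,"ax":0,"ay":0,"az":0,"jaw":-1},
    {"x":0,"y":0,"z":0.013,"ax":0,"ay":0,"az":0,"jaw":-1}
  ]
}}

```text
time: 16.8
tool_pos: [556.5, -185.3, -4.3]
tcp_rot: [3.141, 0.0, 0.476]
contact_force: [0.8, -0.8, -0.7]
grip_width: 27.1
finger_force: 30.0
```

Request:
{"name": "send_rows", "arguments": {
  "rows": [
    {"x":0,"y":0,"z":0.001,"ax":0,"ay":0,"az":0,"jaw":-1},
    {"x":0,"y":0,"z":0.002,"ax":0,"ay":0,"az":0,"jaw":-1},
    {"x":0,"y":0,"z":0.003,"ax":0,"ay":0,"az":0,"jaw":-1},
    {"x":0,"y":0,"z":0.004,"ax":0,"ay":0,"az":0,"jaw":-1},
    {"x":0,"y":0,"z":0.005,"ax":0,"ay":0,"az":0,"jaw":-1},
    {"x":0,"y":0,"z":0.005,"ax":0,"ay":0,"az":0,"jaw":-1},
    {"x":0,"y":0,"z":0.005,"ax":0,"ay":0,"az":0,"jaw":-1},
    {"x":0,"y":0,"z":0.005,"ax":0,"ay":0,"az":0,"jaw":-1},
    {"x":0,"y":0,"z":0.005,"ax":0,"ay":0,"az":0,"jaw":-1},
    {"x":0,"y":0,"z":0.005,"ax":0,"ay":0,"az":0,"jaw":-1}
  ]
}}

```text
time: 18.05
tool_pos: [556.6, -185.4, -5.2]
tcp_rot: [3.141, -0.0, 0.476]
contact_force: [0.3, -1.4, 0.2]
grip_width: 26.9
finger_force: 30.0
```

Request:
{"name": "send_rows", "arguments": {
  "rows": [
    {"x":0,"y":0,"z":0.001,"ax":0,"ay":0,"az":0,"jaw":-1},
    {"x":0,"y":0,"z":0.002,"ax":0,"ay":0,"az":0,"jaw":-1},
    {"x":0,"y":0,"z":0.003,"ax":0,"ay":0,"az":0,"jaw":-1},
    {"x":0,"y":0,"z":0.003,"ax":0,"ay":0,"az":0,"jaw":-1},
    {"x":0,"y":0,"z":0.003,"ax":0,"ay":0,"az":0,"jaw":-1},
    {"x":0,"y":0,"z":0.003,"ax":0,"ay":0,"az":0,"jaw":-1},
    {"x":0,"y":0,"z":0.003,"ax":0,"ay":0,"az":0,"jaw":-1},
    {"x":0,"y":0,"z":0.003,"ax":0,"ay":0,"az":0,"jaw":-1},
    {"x":0,"y":0,"z":0.003,"ax":0,"ay":0,"az":0,"jaw":-1},
    {"x":0,"y":0,"z":0.003,"ax":0,"ay":0,"az":0,"jaw":-1}
  ]
}}

```text
time: 19.3
tool_pos: [556.7, -185.5, -5.5]
tcp_rot: [3.141, -0.0, 0.475]
contact_force: [-1.2, -1.8, 5.2]
grip_width: 27.5
finger_force: 30.0
```

Contact is at the height expected for seating. Press further.

Request:
{"name": "send_rows", "arguments": {
  "rows": [
    {"x":0,"y":0,"z":0.001,"ax":0,"ay":0,"az":0,"jaw":-1},
    {"x":0,"y":0,"z":0.002,"ax":0,"ay":0,"az":0,"jaw":-1},
    {"x":0,"y":0,"z":0.003,"ax":0,"ay":0,"az":0,"jaw":-1},
    {"x":0,"y":0,"z":0.003,"ax":0,"ay":0,"az":0,"jaw":-1},
    {"x":0,"y":0,"z":0.003,"ax":0,"ay":0,"az":0,"jaw":-1},
    {"x":0,"y":0,"z":0.003,"ax":0,"ay":0,"az":0,"jaw":-1},
    {"x":0,"y":0,"z":0.003,"ax":0,"ay":0,"az":0,"jaw":-1},
    {"x":0,"y":0,"z":0.003,"ax":0,"ay":0,"az":0,"jaw":-1},
    {"x":0,"y":0,"z":0.003,"ax":0,"ay":0,"az":0,"jaw":-1},
    {"x":0,"y":0,"z":0.003,"ax":0,"ay":0,"az":0,"jaw":-1}
  ]
}}

```text
time: 20.55
tool_pos: [556.8, -185.6, -5.6]
tcp_rot: [3.14, -0.001, 0.475]
contact_force: [-1.3, -1.1, 8.9]
grip_width: 27.2
finger_force: 30.0
```

```bash
cat > f.py <<'E'
from h import *
F=[];M=[];Z=[]
for i in range(10):
    bot.capture('side'); o=bot.get_obs(); F.append(o['contact_force']);M.append(o['moment']);Z.append(o['tool_pos'])
F,M,Z=map(np.array,(F,M,Z)); a=.475
print(o['time'],'F',F.mean(0).round(2),'sd',F.std(0).round(2),'tool x,y',(F[:,:2]@np.array([[np.cos(a),np.sin(a)],[np.sin(a),-np.cos(a)]]).T).mean(0).round(2),'M',M.mean(0).round(3),Z.mean(0).round(2),o['tcp_rot'].round(4))
E
python3 f.py
```

```text
21.05 F [-1.84 -1.36  8.12] sd [0.49 0.61 0.53] tool x,y [-2.25  0.37] M [-0.185  0.22  -0.132] [ 556.83 -185.62   -5.64] [ 3.1405e+00 -6.0000e-04  4.7540e-01]
```

Request:
{"name": "send_rows", "arguments": {
  "rows": [
    {"x":-0.001,"y":0,"z":0.001,"ax":0,"ay":0.002,"az":0,"jaw":-1},
    {"x":-0.001,"y":0,"z":0.002,"ax":0,"ay":0.004,"az":0,"jaw":-1},
    {"x":-0.001,"y":0,"z":0.003,"ax":0,"ay":0.004,"az":0,"jaw":-1},
    {"x":-0.001,"y":0,"z":0.003,"ax":0,"ay":0.004,"az":0,"jaw":-1},
    {"x":-0.001,"y":0,"z":0.003,"ax":0,"ay":0.004,"az":0,"jaw":-1},
    {"x":-0.001,"y":0,"z":0.003,"ax":0,"ay":0.004,"az":0,"jaw":-1},
    {"x":-0.001,"y":0,"z":0.003,"ax":0,"ay":0.004,"az":0,"jaw":-1},
    {"x":-0.001,"y":0,"z":0.003,"ax":0,"ay":0.004,"az":0,"jaw":-1},
    {"x":-0.001,"y":0,"z":0.003,"ax":0,"ay":0.004,"az":0,"jaw":-1},
    {"x":-0.001,"y":0,"z":0.003,"ax":0,"ay":0.004,"az":0,"jaw":-1}
  ]
}}

```text
time: 22.3
tool_pos: [557.1, -185.6, -5.7]
tcp_rot: [3.14, -0.006, 0.475]
contact_force: [-1.7, 0.1, 11.9]
grip_width: 27.5
finger_force: 30.0
```

```bash
python3 f.py
```

```text
22.8 F [-1.36 -0.   11.48] sd [0.53 0.41 0.46] tool x,y [-1.21 -0.62] M [ 0.003  0.226 -0.206] [ 557.08 -185.61   -5.75] [ 3.1399 -0.0057  0.4753]
```

Request:
{"name": "send_rows", "arguments": {
  "rows": [
    {"x":-0.0005,"y":0,"z":0.001,"ax":0,"ay":0,"az":0,"jaw":-1},
    {"x":-0.0005,"y":0,"z":0.002,"ax":0,"ay":0,"az":0,"jaw":-1},
    {"x":-0.0005,"y":0,"z":0.0025,"ax":0,"ay":0,"az":0,"jaw":-1},
    {"x":-0.0005,"y":0,"z":0.0025,"ax":0,"ay":0,"az":0,"jaw":-1},
    {"x":-0.0005,"y":0,"z":0.0025,"ax":0,"ay":0,"az":0,"jaw":-1},
    {"x":-0.0005,"y":0,"z":0.0025,"ax":0,"ay":0,"az":0,"jaw":-1},
    {"x":-0.0005,"y":0,"z":0.0025,"ax":0,"ay":0,"az":0,"jaw":-1},
    {"x":-0.0005,"y":0,"z":0.0025,"ax":0,"ay":0,"az":0,"jaw":-1},
    {"x":-0.0005,"y":0,"z":0.0025,"ax":0,"ay":0,"az":0,"jaw":-1},
    {"x":-0.0005,"y":0,"z":0.0025,"ax":0,"ay":0,"az":0,"jaw":-1}
  ]
}}

```text
time: 24.05
tool_pos: [557.2, -185.6, -5.8]
tcp_rot: [3.14, -0.006, 0.475]
contact_force: [-2.3, 1.2, 13.5]
grip_width: 27.1
finger_force: 30.0
```

```bash
python3 f.py; python3 - <<'E'
from h import *
p,d=cap('side','s7'); cv2.imwrite('pics/s7c.png',cv2.resize(p[135:185,225:285,::-1],None,fx=12,fy=12,interpolation=cv2.INTER_CUBIC))
vv,uu=np.mgrid[:384,:512]
a=.475;R=np.array([[np.cos(a),np.sin(a)],[-np.sin(a),np.cos(a)]])
W=w('side',uu,vv,d); h=cv2.cvtColor(p,cv2.COLOR_RGB2HSV); L=(W[...,:2]-[556.8,-185.4])@R.T; z=W[...,2]
g=(h[...,0]>8)&(h[...,0]<40)&(h[...,1]>90)&(abs(L[...,1])<25)&(abs(L[...,0])<85)&(z>25)&(z<80)
print(np.percentile(L[g][:,0],[98,100]),L[g][:,1].mean(),np.percentile(z[g],[50,95]))
E
```

```text
24.55 F [-1.79  0.28 13.94] sd [0.61 0.34 0.43] tool x,y [-1.47 -1.07] M [ 0.091  0.337 -0.219] [ 557.16 -185.66   -5.84] [ 3.1397 -0.006   0.4752]
[65.28980357 66.00792585] 7.961050034107437 [49.67420753 57.19923566]
```

View pics/s7c.png

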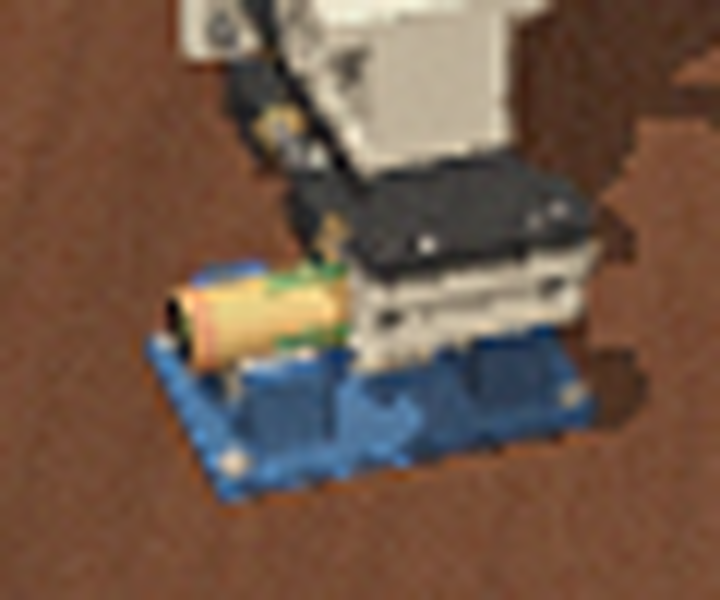

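The guard sits down in the V, with its end at crop (185,325) level with the plate's end. The steady down-force is about 14 N, plus the tube's own 1.6 N. Side force is about 1 N and the load is balanced over both saddles. Handing in.

```bash
python3 -c "
from plant import bot
print(bot.close_job())"
```

```text
the job is handed in; nothing more can be done
None
```

The guard is lying in the V-block, centred lengthwise to within about 1 mm and still gripped, with about 14 N straight down on top of its own weight; it was handed in at about 25 s (no verdict returned), after a first grip that slipped without moving the tube.

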